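# Set the filter and latch the shutter open

## Robot

A 6-joint arm with a two-finger parallel gripper is mounted at the origin on the work surface. World frame = base frame: x ahead of the robot, y to its left, z up, the work surface at z = 0. Lengths are in mm, angles in degrees, forces in N, time in s.
With the tool pointing down it reaches from about 275 to 825 mm from the base axis. Payload 5.2 kg.
Tool frame: the origin (TCP) lies on the centre line of the jaws, within the pads' length; the fingertips stand 8 mm ahead of it and the grasp point (between the pads) lies 11 mm behind it; z points along the fingers, y is the direction in which the jaws open and shut (so a half turn about z gives the same grasp; the last joint's range is limited). The gripper opens to 93 mm and grips with 3 to 60 N. Pads are 15 mm wide; open, the fingers measure 128 mm over their backs; the gripper's body (75 mm by 188 mm) begins 65 mm behind the grasp point.
Start: joints at [-87.995, 14.817, 87.949, -0, 77.235, -11.62], TCP at [129.582, -534.522, 226.653] pointing down, gripper open.
Joint ranges: [-179.93, 179.93], [-52.35, 119.4], [10.71, 147.94], [-69.91, 249.91], [12.55, 155.21], [-178.61, 178.61]. Speed limits (degrees/s): [147.25, 147.25, 180, 180, 180, 180].

## Interface

Orientations are given as [roll, pitch, yaw] about the fixed x, y, z axes, in that order (R = Rz(yaw) Ry(pitch) Rx(roll)).
In Python, from workcell import env, get_image, calibration, spotter gives the robot as it stands.
- The arm moves only by the tool step_arm, never from a script. Its argument "increments" is a list of rows, each a list of 7 numbers: the turn, a rotation vector about the tool's x, y, z in rad, then the shift along the tool's x, y, z in mm, then the gripper command: -1 is fully open, 1 is shut, values between are in proportion. In form: [[rx, ry, rz, x, y, z, gripper], ...]. A call has 1 to 12 rows; each row shifts and turns the commanded pose from where the row before left it, along the tool's axes as they then stand; what a row does not reach is not made up. A row lasts 1/12 s, in which the tool goes at most 41.7 mm and 7.16 degrees, less where a joint would pass 70% of its speed; a pose out of reach is approached as far as the arm can. A call with a gripper value outside its range is refused whole. The fingers move at their own pace and stop on an object; the grip force is fixed at half the most. Time passes only in rows, so rows that do not move let the fingers close. It gives the time, the measured TCP pose, the force and the opening at its end, in the units of the state.
- env.read_state(): the state, without advancing time (a new reading comes with each control period).
- get_image(name): name is "scene" or "top" or "wrist"; returns the picture (480x640x3 uint8, blue, green, red); there is no depth.
- calibration(name): a dict with "mtx" (3x3 intrinsics, pixels), "rvec" (rotation vector, rad) and "tvec" (3), from world to camera coordinates, as OpenCV has them. Camera axes: x right, y down, z forward; pixel columns grow to the right and rows downward; lengths in mm; the calibration is good to about 2 mm. The wrist camera is an equidistant fisheye: a pixel r from the principal point sees the ray r / f radians off the axis. A picture is of the moment at which its call begins: read the wrist's pose just before it. calibration takes no time and is no camera call; for the wrist camera it gives the pose at the moment of the call.
- env.finish_job(): hands the job in, once; it reports no verdict.
Trained networks look in the newest picture that a camera, given by its name, has taken for a name from the list of things; names that differ only in an ending like _2 or _b are one class to them, and where a whole thing is asked for, a point or a joint stands for the part that bears it (a point fixed in the world has none). Each returns a list of dicts, best first, with "confidence" (0 to 1); they miss things now and then, are a little off and sometimes report something else, mostly with a low value. They report only what shows in the picture. A call takes as long as a camera call. They do not tell look-alikes from the thing itself.
- spotter.spot_in(camera, target): "bbox" ([left, top, right, bottom] in pixels, round what is visible of it).
The state is a dict: "clock": time; "qpos": joint angles; "dq": joint speeds; "effort": joint torques, N m; "tcp_pos": TCP position; "tcp_rot": TCP orientation; "force": force on the tool from outside, world axes, zero at the start; "moment": the same for the moment, N m; "finger_gap": finger opening in mm.
Only numpy, scipy, OpenCV 4.12 (cv2) and the standard library are available. Lean on these libraries where they do the work, as an engineer would, in place of code of your own. Each camera call takes 0.05 s, during which the arm holds its last target. There are 200 camera calls.

## Task

Set the light path to the green filter: pull the sprung black knob of the round filter selector up, turn it until its red pointer faces the green filter and let it snap down into that notch. Someone left the orange-lidded canister on the shutter box in the way of the shutter handle: stand it upright on the white felt spot in the blue tray without dropping it. Only once the green filter is locked in, push the sprung shutter handle along its slot and sideways into its holding notch so that it stays open, let go of everything, and leave all the other things as they are.

Things in the scene. Friction and masses are not known exactly. Their poses are not given: they have to be found in the camera images.
- filter_selector: fixed round white housing, 200 mm dia, deck 45 mm high; origin: centre of underside, on the knob's vertical axis; z up, heading varies. On the deck a crown of blocks (top at 57 mm, 38-54 mm from the axis) with 5 notches: the rest notch along its -x, others 40 and 80 deg to either side. Beyond each outer notch lies a coloured filter (order varies). Grey block at x 20-70, y +-35, top at 65 mm
- knob_grip (a point): centre of the knob's black bar handle, on the knob's axis, 92 mm above the table when down. Bar 76 mm long, 16 mm thick, 32 mm high (76 to 108 mm above the table when down). This point's x axis runs along the bar; the red pointer under the bar points along its -x. The knob starts down in the rest notch
- knob_lift (a joint): how far the knob is pulled up (m): 0 down in a notch, 0.018 at its upper stop. A spring pulls it down (6 N when down, 10.5 N at the upper stop, plus 1.8 N of weight). The pointer clears the crown at 0.0115; between notches it rests on the crown
- knob_turn (a joint): knob's turn (rad), 0 at the rest notch, growing counter-clockwise seen from above, stops at +-1.62; notches at 0, +-0.698 and +-1.396, each with about 0.03 rad of play; let down within about 0.08 rad of a notch it slips in
- pointer_tip (a point): outer tip of the red pointer (10 mm thick), 61 mm from the knob's axis
- filter_green: the green filter disc, dark rim, 38 mm diameter, 7.5 mm high, fixed on the deck 78 mm from the knob's axis; origin at the centre of its underside
- shutter_unit: fixed white shutter box 130 (x) x 190 (y) mm, deck 45 mm high, origin at the centre of its underside, z up, any heading. A black L-shaped slot on its deck: from the handle's rest place (x 0, y -50 mm in the box's frame) along the box's +y, then a side notch towards -x at the far end (green dot beside it)
- shutter_handle (a point): centre of the round upright black shutter handle with a red top: 20 mm diameter, from 60 to 105 mm above the table (this point 82.5 mm above the table), on a 12 mm stem down to the deck
- shutter_push (a joint): travel of the handle along the box's +y (m): 0 at rest (closed), stop at 0.066. A spring returns it (4 N at rest, 8 N at the stop). The side notch can be entered from about 0.058; held in it the handle rests at about 0.055 to 0.058
- shutter_side (a joint): travel of the handle sideways along the box's -x (m): 0 in the slot, stop at 0.018 at the bottom of the notch; 0.4 N friction, no spring. A wall blocks it until the handle is at the far end. Let go in the notch (0.010 or more), the handle is held open by the return spring
- canister_center (a point): centre (half-way up) of the loose canister, grey with an orange lid: upright cylinder 46 mm diameter, 75 mm high, about 0.1 to 0.2 kg, standing on the deck of the shutter box ahead of the handle, at least 40 mm clear of it
- tray: fixed blue open tray 130 (x) x 180 (y) x 18 mm, walls 4 mm, floor 4 mm above the table; origin at the centre of its underside, z up, any heading
- felt_spot: round white felt spot, 56 mm diameter, on the tray's floor on its long centre line, 45 mm from the tray's centre (it may be at either end; the lens is at the other); origin at its centre, 5 mm above the table
- lens_center (a point): bystander: centre of the silver objective lens in the tray, upright, 38 dia x 60 high mm
- tube_cup: bystander: brown cup with capped tubes, 68 dia x 127 high mm, stands on the table; origin at the middle of its underside
- blue_cap_bottle: bystander: clear bottle with blue cap, 80 dia x 190 high mm, stands on the table; origin at the middle of its underside
- amber_jar: bystander: amber jar, black cap, 54 dia x 85 high mm, stands on the table; origin at the middle of its underside
- amber_jar2: bystander: amber jar, black cap, 50 dia x 75 high mm, stands on the table; origin at the middle of its underside
- slide_box: bystander: yellow slide box, 100 x 80 x 35 mm, stands on the table; origin at the middle of its underside
- screwdriver: bystander: screwdriver lying flat, 180 long mm, stands on the table; handle to its -x
Things that resemble listed ones, but are neither listed nor needed, are in the scene too. What is shaped like the shutter_unit but brown is not meant.

How it is judged:
By the outcome, as a careful person would: the job done as asked, in the order asked, and still so for the second after the job is handed in, with the robot touching nothing.
It also fails if it takes over 72 s, if anything falls off the work surface, if the arm or the gripper's body presses on something with over 40 N, if the wrist force passes 120 N, or if a joint passes its speed limit or range.

## Working session

There is one attempt and no reset: what is moved stays moved. The work goes in short steps, Python scripts to look and compute and a tool call to move; the robot and the scene stay as the last step left them, time stands still between calls to the robot, and variables do not carry over. Pictures are saved under pics/ and viewed, about 8 in all and at most 12, crops included, and the job is handed in when it is done.

Besides the shell and the picture viewer there is one more tool, called after ">>>" by a JSON object that holds its "fn" and its "kwargs", one argument or row to a line. step_arm: Moves the arm, as the interface text tells. Its arguments: {"type":"object","properties":{"increments":{"type":"array","items":{"type":"array","items":{"type":"number"}}}},"required":["increments"]}

```bash
ls; mkdir -p pics; python3 - <<'E'
from workcell import env,get_image,calibration,spotter
import cv2
for n in("top","scene"):
    cv2.imwrite(f"pics/{n}0.png",get_image(n))
    c=calibration(n); print(n,c)
    for t in ["filter_selector","knob_grip","filter_green","shutter_unit","shutter_handle","canister_center","tray","felt_spot","lens_center","pointer_tip"]:
        try: print(t,[([round(v) for v in d["bbox"]],round(d["confidence"],2)) for d in spotter.spot_in(n,t)][:3])
        except Exception as e: print(t,e)
print(env.read_state())
E
```

```text
pics
top {'mtx': array([[473.40511853,   0.        , 310.30694171],
       [  0.        , 473.40511853, 238.20649396],
       [  0.        ,   0.        ,   1.        ]]), 'rvec': array([ 2.20514778, -2.14068256,  0.121316  ]), 'tvec': array([ -36.27459427,  540.74999021, 1027.78608952])}
filter_selector [([252, 170, 342, 258], 0.81)]
knob_grip [([295, 189, 306, 238], 0.63)]
filter_green [([312, 230, 329, 250], 0.69)]
shutter_unit [([377, 215, 468, 273], 0.86), ([408, 307, 509, 391], 0.81), ([136, 193, 232, 276], 0.61)]
shutter_handle [([447, 237, 459, 246], 0.56), ([290, 189, 306, 242], 0.55), ([480, 350, 496, 365], 0.44)]
canister_center [([398, 228, 423, 252], 0.95)]
tray [([135, 192, 233, 271], 0.93), ([291, 188, 305, 240], 0.26)]
felt_spot [([148, 216, 177, 243], 0.71)]
lens_center [([190, 232, 210, 246], 0.65)]
pointer_tip [([296, 190, 307, 239], 0.91)]
scene {'mtx': array([[438.71535011,   0.        , 319.22561833],
       [  0.        , 438.71535011, 245.7591261 ],
       [  0.        ,   0.        ,   1.        ]]), 'rvec': array([ 1.80350042,  2.0084126 , -0.56390805]), 'tv
[... 678 characters left out ...]
0, 323, 290], 0.91), ([414, 254, 439, 282], 0.24)]
{'clock': 1.1, 'qpos': array([-8.79959731e+01,  1.48149947e+01,  8.79483378e+01, -1.40331679e-03,
        7.72344339e+01, -1.16196682e+01]), 'dq': array([ 0.02894713, -0.00066031, -0.0260206 ,  0.00615037, -0.00955246,
       -0.09227456]), 'effort': array([ 4.67818518e-04, -4.37207437e+01, -2.84312350e+01,  7.16981851e-02,
        3.12408234e-02, -1.32796328e-05]), 'tcp_pos': array([ 129.56312653, -534.53232355,  226.67346504]), 'tcp_rot': array([1.79998088e+02, 1.79048154e-03, 1.36240051e+01]), 'force': array([-0.44987911,  1.09011291,  0.69194887]), 'moment': array([ 0.02495261,  0.0421915 , -0.009645  ]), 'finger_gap': 92.89530340347498}
```

```bash
python3 - <<'E'
import cv2
a=cv2.imread("pics/top0.png")[160:400,120:520]
cv2.imwrite("pics/c1.png",cv2.resize(a,(800,480),interpolation=cv2.INTER_CUBIC))
E
```

```text
(no output)
```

View pics/c1.png

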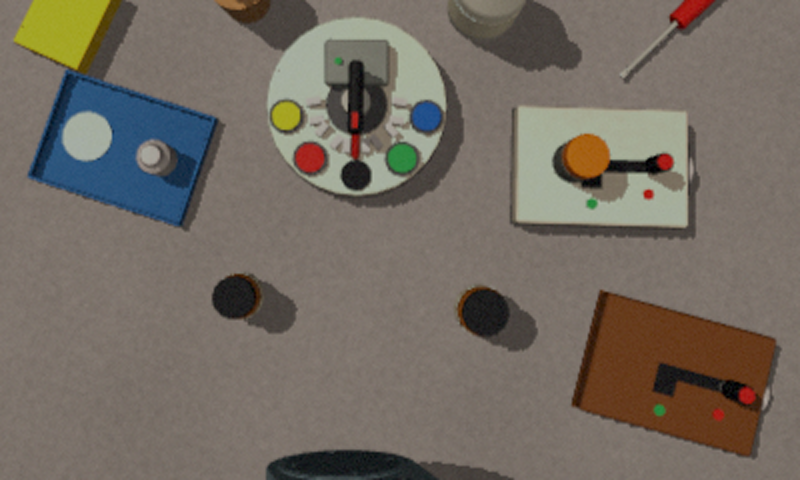

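View pics/scene0.png

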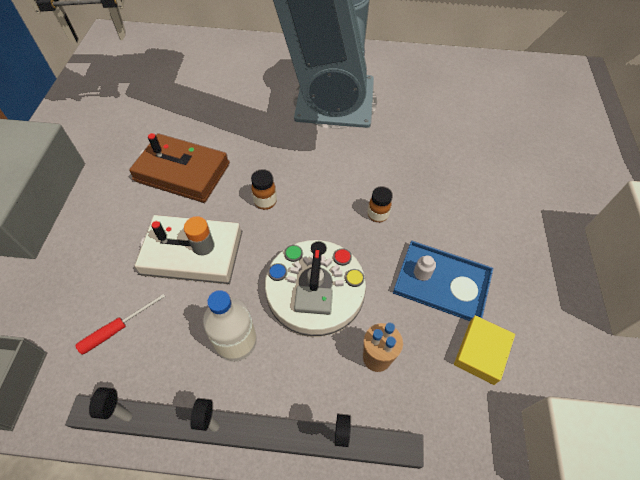

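```bash
cat > h.py <<'E'
import cv2,numpy as np
from scipy.optimize import least_squares
def ray(cal,p):
    R=cv2.Rodrigues(np.array(cal["rvec"]))[0];t=np.array(cal["tvec"]).reshape(3)
    u=cv2.undistortPoints(np.array([[p]],float),cal["mtx"],None)[0,0]
    return -R.T@t, R.T@np.array([u[0],u[1],1])
def at_z(cal,p,z):
    c,d=ray(cal,p); return (c+d*(z-c[2])/d[2])[:2]
def blob(img,rng,roi):
    l,t,r,b=roi; hsv=cv2.cvtColor(img[t:b,l:r],cv2.COLOR_BGR2HSV)
    m=sum(cv2.inRange(hsv,np.array(a),np.array(c)) for a,c in rng)
    n,lab,st,ce=cv2.connectedComponentsWithStats((m>0).astype(np.uint8))
    if n<2: return None
    k=1+np.argmax(st[1:,4]); return ce[k]+[l,t], st[k,4], st[k,:4]+[l,t,0,0]
C=dict(red=[((0,140,60),(8,255,255)),((172,140,60),(180,255,255))],green=[((50,90,50),(85,255,255))],
 blue=[((100,120,50),(125,255,255))],yellow=[((22,120,80),(35,255,255))],orange=[((8,150,100),(20,255,255))],white=[((0,0,150),(180,60,255))])
E
python3 - <<'E'
from h import *
from workcell import calibration
ims={n:cv2.imread(f"pics/{n}0.png") for n in("top","scene")}
cal={n:calibration(n) for n in ims}
for n in cal: print(n,"cam",ray(cal[n],(320,240))[0].round())
J=[("yellow","yellow",52.5,(252,205,275,232),(344,266,368,290)),("red","red",52.5,(265,228,286,250),(333,247,353,266)),
("green","green",52.5,(312,230,330,250),(286,244,304,262)),("blue","blue",52.5,(325,208,343,228),(268,262,288,282)),
("handle","red",105,(443,232,462,248),(147,218,167,234)),("canister","orange",120,(396,225,428,252),(182,213,214,242)),
("felt","white",5,(146,210,178,246),(448,270,484,306)),("bdot_green","green",45,(408,255,424,268),None),("bdot_red","red",45,(436,250,452,263),(165,224,175,236))]
P={}
for nm,c,z,a,b in J:
    o=[]
    for n,r in(("top",a),("scene",b)):
        if r is None: continue
        q=blob(ims[n],C[c],r)
        if q is None: o.append(None); continue
        o.append((q[0].round(1).tolist(),int(q[1]),at_z(cal[n],q[0],z).round(1).tolist()))
    P[nm]=np.mean([x[2] for x in o if x],0); print(nm,z,o)
# selector fit
ang=dict(yellow=-80,red=-40,green=40,blue=80)
f=lambda v:np.concatenate([[v[0]-78*np.cos(np.radians(v[2]+g))-P[k][0],v[1]-78*np.sin(np.radians(v[2]+g))-P[k][1]] for k,g in ang.items()])
s=least_squares(f,[500,0,0.]);print("selector",s.x.round(2),s.fun.round(1))
for nm,p,z in [("bottle cap",(220,300),190),("cupcap",(377,338),120),("cupbase",(379,366),0),("lens",(425,262),60),("brownhandle",(152,136),105)]: print(nm,at_z(cal["scene"],p,z).round())
print("bottle blob",[at_z(cal["scene"],blob(ims["scene"],C["blue"],(200,285,240,318))[0],190)])
E
```

```text
top cam [ 434.  -12. 1078.]
scene cam [997.  48. 818.]
yellow 52.5 [([262.6, 217.5], 168, [581.4, 85.5]), ([354.4, 276.5], 186, [580.6, 86.4])]
red 52.5 [([274.6, 238.5], 164, [536.0, 57.7]), ([342.2, 255.7], 168, [535.5, 58.6])]
green 52.5 [([320.6, 238.7], 166, [538.6, -42.5]), ([293.0, 252.0], 164, [537.8, -41.8])]
blue 52.5 [([332.8, 217.8], 159, [585.3, -67.9]), ([277.0, 270.6], 169, [584.3, -67.6])]
handle 105 [([452.0, 240.6], 55, [537.6, -313.1]), ([155.4, 224.5], 48, [536.9, -313.1])]
canister 120 [([413.0, 237.5], 390, [539.8, -228.8]), ([196.0, 228.7], 478, [547.3, -225.7])]
felt 5 [([163.2, 227.7], 453, [557.9, 315.1]), ([463.8, 288.4], 543, [557.5, 316.4])]
bdot_green 45 [([415.5, 261.5], 16, [495.6, -251.6])]
bdot_red 45 [([443.8, 256.6], 16, [508.1, -313.6]), ([168.3, 228.7], 15, [505.7, -313.1])]
selector [596.57   9.45   1.41] [ 0.1 -0.  -0.1 -0.  -0.1  0.   0.1  0.1]
bottle cap [ 720. -127.]
cupcap [729. 127.]
cupbase [737. 147.]
lens [536. 225.]
brownhandle [ 301. -394.]
bottle blob [array([ 723.70013472, -128.34179347])]
```

>>> {"fn": "step_arm", "kwargs": {
  "increments": [
    [0,0,0.1065,0,0,0,-1],
    [0,0,0.1065,0,0,0,-1],
    [0,0,0,26.7,-29.6,0,-1],
    [0,0,0,26.7,-29.6,0,-1],
    [0,0,0,26.7,-29.6,0,-1],
    [0,0,0,26.7,-29.6,0,-1],
    [0,0,0,26.7,-29.6,0,-1],
    [0,0,0,26.7,-29.6,0,-1],
    [0,0,0,26.7,-29.6,0,-1],
    [0,0,0,26.7,-29.6,0,-1],
    [0,0,0,26.7,-29.6,0,-1],
    [0,0,0,26.7,-29.6,0,-1]
  ]
}}

```text
clock: 2.1
tcp_pos: [390.1, -230.4, 227.0]
tcp_rot: [180.0, -0.0, 1.4]
force: [0.6, -1.0, 0.2]
finger_gap: 92.7
```

>>> {"fn": "step_arm", "kwargs": {
  "increments": [
    [0,0,0,26.7,-29.6,0,-1],
    [0,0,0,26.7,-29.6,0,-1],
    [0,0,0,26.7,-29.6,0,-1],
    [0,0,0,26.7,-29.6,0,-1],
    [0,0,0,26.7,-29.6,0,-1],
    [0,0,0,26.7,-29.6,0,-1],
    [0,0,0,26.7,-29.6,0,-1],
    [0,0,0,26.7,-29.6,0,-1],
    [0,0,0,0,0,30,-1],
    [0,0,0,0,0,30,-1],
    [0,0,0,0,0,20,-1],
    [0,0,0,0,0,0,-1]
  ]
}}

```text
clock: 3.1
tcp_pos: [593.7, 11.0, 141.7]
tcp_rot: [-179.9, 0.5, 1.5]
force: [-1.3, 1.5, -0.8]
finger_gap: 92.5
```

```bash
python3 - <<'E'
from h import *
from workcell import *
w=get_image("wrist"); s=env.read_state(); print(s["clock"],s["tcp_pos"].round(1),s["tcp_rot"].round(2),s["force"].round(1))
cv2.imwrite("pics/w1.png",w)
im=cv2.imread("pics/top0.png"); cal=calibration("top")
for nm,roi,rng,z in(("box",(365,200,475,285),[((0,0,140),(180,60,255))],45),("tray",(130,188,238,278),C["blue"],18)):
    l,t,r,b=roi; h=cv2.cvtColor(im[t:b,l:r],cv2.COLOR_BGR2HSV)
    m=sum(cv2.inRange(h,np.array(a),np.array(c)) for a,c in rng).astype(np.uint8)
    m=(m>0).astype(np.uint8); n,lab,st,_=cv2.connectedComponentsWithStats(m); k=1+np.argmax(st[1:,4])
    ys,xs=np.where(lab==k); p=np.array([at_z(cal,(x+l,y+t),z) for x,y in zip(xs,ys)],np.float32)
    rc=cv2.minAreaRect(p); print(nm,rc)
E
```

```text
3.15 [595.1  10.5 144.3] [-179.94    0.31    1.44] [-0.3 -0.6 -0.1]
box ((537.7612915039062, -262.51678466796875), (186.9677276611328, 129.3893280029297), 89.77641296386719)
tray ((544.5460205078125, 270.5780944824219), (181.05833435058594, 128.52857971191406), 73.59557342529297)
```

View pics/w1.png

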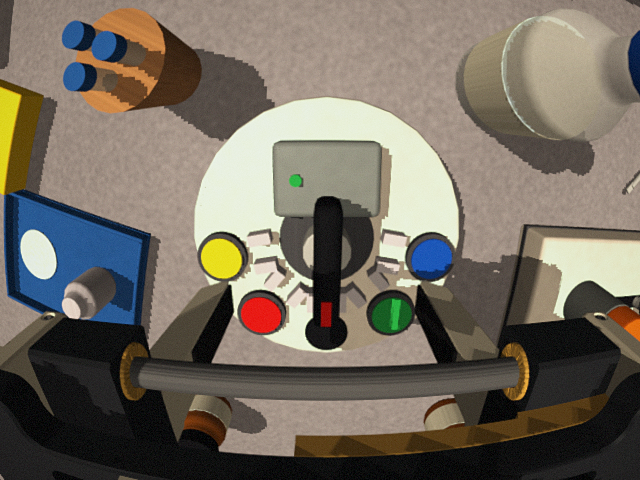

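>>> {"fn": "step_arm", "kwargs": {
  "increments": [
    [0,0,0,0,0,20,-1],
    [0,0,0,0,0,20,-1],
    [0,0,0,0,0,15,-1],
    [0,0,0,0,0,8,-1],
    [0,0,0,0,0,0,-1],
    [0,0,0,0,0,0,-1],
    [0,0,0,0,0,0,1],
    [0,0,0,0,0,0,1],
    [0,0,0,0,0,0,1],
    [0,0,0,0,0,0,1],
    [0,0,0,0,0,0,1],
    [0,0,0,0,0,0,1]
  ]
}}

```text
clock: 4.15
tcp_pos: [596.9, 10.1, 83.9]
tcp_rot: [180.0, -0.0, 1.4]
force: [1.0, -0.1, -0.4]
finger_gap: 57.6
```

>>> {"fn": "step_arm", "kwargs": {
  "increments": [
    [0,0,0,0,0,0,1],
    [0,0,0,0,0,0,1],
    [0,0,0,0,0,0,1],
    [0,0,0,0,0,0,1],
    [0,0,0,0,0,0,1]
  ]
}}

```text
clock: 4.57
tcp_pos: [597.2, 10.2, 84.3]
tcp_rot: [-180.0, -0.1, 1.4]
force: [-0.3, -0.5, 2.3]
finger_gap: 24.5
```

>>> {"fn": "step_arm", "kwargs": {
  "increments": [
    [0,0,0,0,0,0,1],
    [0,0,0,0,0,0,1],
    [0,0,0,0,0,0,1],
    [0,0,0,0,0,0,1],
    [0,0,0,0,0,0,1],
    [0,0,0,0,0,0,1]
  ]
}}

```text
clock: 5.07
tcp_pos: [597.3, 9.8, 84.3]
tcp_rot: [180.0, -0.1, 1.4]
force: [-0.2, -0.8, 5.6]
finger_gap: 15.9
```

>>> {"fn": "step_arm", "kwargs": {
  "increments": [
    [0,0,0,0,0,-3,1],
    [0,0,0,0,0,-4,1],
    [0,0,0,0,0,-4,1],
    [0,0,0,0,0,-3,1],
    [0,0,0,0,0,-1.5,1],
    [0,0,0,0,0,0,1],
    [0,0,0,0,0,0,1],
    [0,0,0,0,0,0,1]
  ]
}}

```text
clock: 5.73
tcp_pos: [597.1, 9.8, 97.6]
tcp_rot: [180.0, 0.0, 1.4]
force: [4.7, -1.5, -10.8]
finger_gap: 15.8
```

>>> {"fn": "step_arm", "kwargs": {
  "increments": [
    [0,0,0,0,0,-1.5,1],
    [0,0,-0.08,0,0,0,1],
    [0,0,-0.08,0,0,0,1],
    [0,0,-0.08,0,0,0,1],
    [0,0,-0.08,0,0,0,1],
    [0,0,-0.08,0,0,0,1],
    [0,0,-0.08,0,0,0,1],
    [0,0,-0.08,0,0,0,1],
    [0,0,-0.08,0,0,0,1],
    [0,0,-0.058,0,0,0,1],
    [0,0,0,0,0,0,1],
    [0,0,0,0,0,0,1]
  ]
}}

```text
clock: 6.73
tcp_pos: [597.1, 9.8, 99.1]
tcp_rot: [-180.0, 0.0, 41.4]
force: [6.2, -1.3, -12.0]
finger_gap: 15.7
```

>>> {"fn": "step_arm", "kwargs": {
  "increments": [
    [0,0,0,0,0,4,1],
    [0,0,0,0,0,4,1],
    [0,0,0,0,0,4,1],
    [0,0,0,0,0,4,1],
    [0,0,0,0,0,0,1],
    [0,0,0,0,0,0,1],
    [0,0,0,0,0,0,1]
  ]
}}

```text
clock: 7.32
tcp_pos: [597.2, 9.8, 84.4]
tcp_rot: [180.0, -0.0, 41.4]
force: [3.8, -2.7, -6.3]
finger_gap: 15.7
```

>>> {"fn": "step_arm", "kwargs": {
  "increments": [
    [0,0,0,0,0,0,-1],
    [0,0,0,0,0,0,-1],
    [0,0,0,0,0,0,-1],
    [0,0,0,0,0,0,-1],
    [0,0,0,0,0,0,-1],
    [0,0,0,0,0,0,-1],
    [0,0,0,0,0,-25,-1],
    [0,0,0,0,0,-35,-1],
    [0,0,0,0,0,-35,-1],
    [0,0,0,0,0,-35,-1],
    [0,0,0,0,0,0,-1],
    [0,0,0,0,0,0,-1]
  ]
}}

```text
clock: 8.32
tcp_pos: [598.2, 9.9, 217.5]
tcp_rot: [179.7, -0.2, 41.4]
force: [0.2, -1.0, -0.2]
finger_gap: 90.5
```

```bash
python3 - <<'E'
from h import *
from workcell import *
w=get_image("wrist"); s=env.read_state(); print(s["clock"],s["tcp_pos"].round(1),s["finger_gap"])
cv2.imwrite("pics/w2.png",w)
E
```

```text
8.3667 [596.9  10.1 215.3] 91.95688520694463
```

View pics/w2.png

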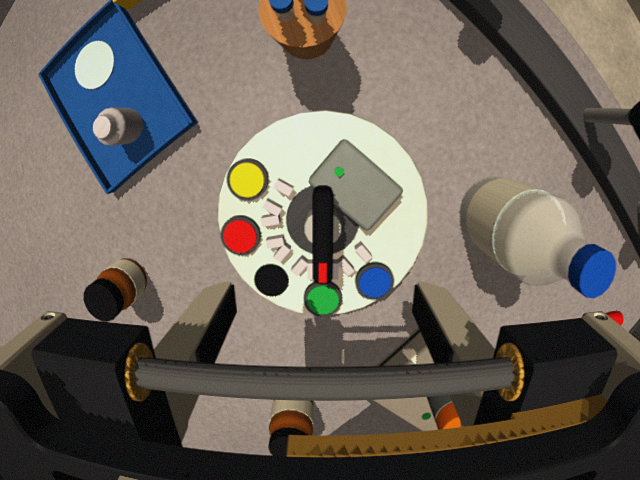

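>>> {"fn": "step_arm", "kwargs": {
  "increments": [
    [0,0,-0.106,0,0,0,-1],
    [0,0,-0.106,0,0,0,-1],
    [0,0,-0.106,0,0,0,-1],
    [0,0,-0.106,0,0,0,-1],
    [0,0,-0.106,0,0,0,-1],
    [0,0,-0.106,0,0,0,-1],
    [0,0,-0.106,0,0,0,-1],
    [0,0,-0.106,0,0,0,-1],
    [0,0,0,-29.9,-7.2,0,-1],
    [0,0,0,-29.9,-7.2,0,-1],
    [0,0,0,-29.9,-7.2,0,-1],
    [0,0,0,-29.9,-7.2,0,-1]
  ]
}}

```text
clock: 9.37
tcp_pos: [566.4, -110.0, 212.3]
tcp_rot: [-179.8, -0.1, 90.1]
force: [0.6, 0.3, 0.2]
finger_gap: 92.8
```

>>> {"fn": "step_arm", "kwargs": {
  "increments": [
    [0,0,0,-29.9,-7.2,0,-1],
    [0,0,0,-29.9,-7.2,0,-1],
    [0,0,0,-29.9,-7.2,0,-1],
    [0,0,0,-29.9,-7.2,0,-1],
    [0,0,0,0,0,30,-1],
    [0,0,0,0,0,10,-1],
    [0,0,0,0,0,0,-1],
    [0,0,0,0,0,0,-1]
  ]
}}

```text
clock: 10.03
tcp_pos: [538.3, -227.7, 173.0]
tcp_rot: [-179.8, -0.2, 90.0]
force: [0.3, -0.8, -0.0]
finger_gap: 93.2
```

```bash
python3 - <<'E'
from h import *
from workcell import *
s=env.read_state(); print(s["clock"],s["tcp_pos"].round(1),s["tcp_rot"].round(1))
for n,r in(("wrist",(0,0,640,340)),("top",(396,225,428,252)),("scene",(182,213,214,242))):
    c=calibration(n); im=get_image(n); q=blob(im,C["orange"],r); print(n,q)
    cv2.imwrite(f"pics/{n}3.png",im)
    if n=="wrist":
        R=cv2.Rodrigues(np.array(c["rvec"]))[0];t=np.array(c["tvec"]).reshape(3);K=c["mtx"]
        X=R@np.array([539.5,-229,120])+t; th=np.arctan2(np.hypot(*X[:2]),X[2]); u=X[:2]/np.hypot(*X[:2])*th*K[0,0]+K[:2,2]
        print("predicted px of lid centre",u)
E
```

```text
10.0333 [ 538.3 -227.7  173. ] [-179.8   -0.2   90. ]
wrist (array([111.94472439, 291.51763628]), np.int32(6549), array([ 60, 246, 109,  94]))
predicted px of lid centre [327.0727867  268.82092877]
top (array([404.34883721, 233.60465116]), np.int32(43), array([401, 228,   9,  12]))
scene (array([196.67555556, 228.64666667]), np.int32(450), array([185, 217,  24,  25]))
```

View pics/wrist3.png

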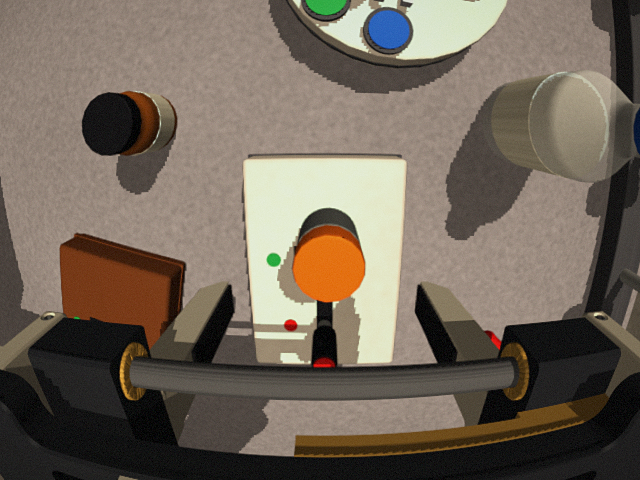

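>>> {"fn": "step_arm", "kwargs": {
  "increments": [
    [0,0,0,0,0,30,-1],
    [0,0,0,0,0,30,-1],
    [0,0,0,0,0,22,-1],
    [0,0,0,0,0,12,-1],
    [0,0,0,0,0,0,-1],
    [0,0,0,0,0,0,1],
    [0,0,0,0,0,0,1],
    [0,0,0,0,0,0,1],
    [0,0,0,0,0,0,1],
    [0,0,0,0,0,0,1],
    [0,0,0,0,0,0,1],
    [0,0,0,0,0,0,1]
  ]
}}

```text
clock: 11.18
tcp_pos: [539.3, -229.3, 81.0]
tcp_rot: [180.0, 0.0, 90.0]
force: [0.3, -0.3, 0.3]
finger_gap: 51.0
```

>>> {"fn": "step_arm", "kwargs": {
  "increments": [
    [0,0,0,0,0,0,1],
    [0,0,0,0,0,0,1],
    [0,0,0,0,0,0,1],
    [0,0,0,0,0,0,1],
    [0,0,0,0,0,0,1],
    [0,0,0,0,0,0,1]
  ]
}}

```text
clock: 11.68
tcp_pos: [539.4, -229.3, 80.9]
tcp_rot: [180.0, 0.0, 90.0]
force: [1.0, -0.0, 2.9]
finger_gap: 45.6
```

>>> {"fn": "step_arm", "kwargs": {
  "increments": [
    [0,0,0,0,0,-8,1],
    [0,0,0,0,0,-18,1],
    [0,0,0,0,0,-25,1],
    [0,0,0,0,0,-25,1],
    [0,0,0,0,0,-14,1],
    [0,0,0,0,0,-5,1],
    [0,0,0,10,1,0,1],
    [0,0,0,22,1,0,1],
    [0,0,0,34,1,0,1],
    [0,0,0,34,1,0,1],
    [0,0,0,34,1,0,1],
    [0,0,0,34,1,0,1]
  ]
}}

```text
clock: 12.68
tcp_pos: [543.6, -58.7, 173.8]
tcp_rot: [-179.8, -0.1, 90.0]
force: [0.1, 0.9, -1.9]
finger_gap: 45.5
```

>>> {"fn": "step_arm", "kwargs": {
  "increments": [
    [0,0,0,34,1,0,1],
    [0,0,0,34,1,0,1],
    [0,0,0,34,1,0,1],
    [0,0,0,34,1,0,1],
    [0,0,0,34,1,0,1],
    [0,0,0,34,1,0,1],
    [0,0,0,34,1,0,1],
    [0,0,0,34,1,0,1],
    [0,0,0,34,1,0,1],
    [0,0,0,34,1,0,1],
    [0,0,0,24,1,0,1],
    [0,0,0,12,1,0,1]
  ]
}}

```text
clock: 13.68
tcp_pos: [555.0, 318.2, 173.4]
tcp_rot: [-179.8, 0.0, 90.2]
force: [-0.2, -0.4, -1.6]
finger_gap: 45.4
```

>>> {"fn": "step_arm", "kwargs": {
  "increments": [
    [0,0,0.07,0,0,0,1],
    [0,0,0.08,0,0,0,1],
    [0,0,0.08,0,0,0,1],
    [0,0,0.056,0,0,0,1],
    [0,0,0,0,0,0,1],
    [0,0,0,0,0,0,1]
  ]
}}

```text
clock: 14.18
tcp_pos: [556.5, 314.2, 174.5]
tcp_rot: [-179.9, 0.1, 73.7]
force: [-0.9, 0.5, -0.8]
finger_gap: 45.5
```

```bash
python3 - <<'E'
from h import *
from workcell import *
s=env.read_state(); print(s["clock"],s["tcp_pos"].round(1),s["tcp_rot"].round(1),s["force"].round(1),s["finger_gap"])
cv2.imwrite("pics/w4.png",get_image("wrist"))
E
```

```text
14.1833 [556.5 314.2 174.5] [-1.799e+02  1.000e-01  7.370e+01] [-0.9  0.5 -0.8] 45.492324667403125
```

View pics/w4.png

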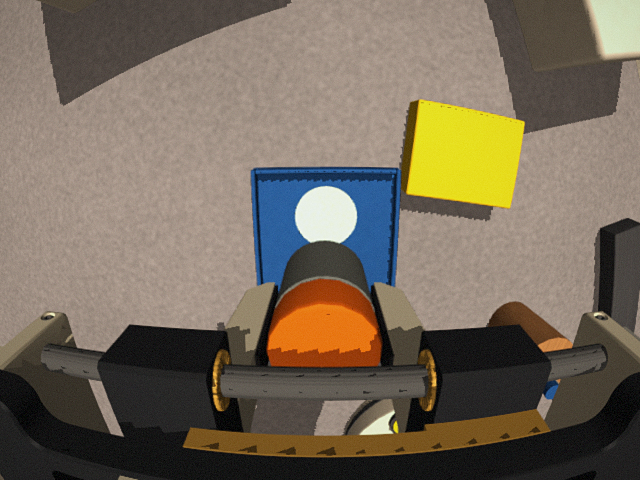

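```bash
python3 - <<'E'
from h import *
from workcell import *
c=calibration("wrist"); im=cv2.imread("pics/w4.png"); q=blob(im,C["white"],(285,180,365,240)); print(q)
R=cv2.Rodrigues(np.array(c["rvec"]))[0];t=np.array(c["tvec"]).reshape(3);K=c["mtx"]
def proj(P):
    X=R@np.array(P,float)+t; r=np.hypot(*X[:2]); return X[:2]/r*np.arctan2(r,X[2])*K[0,0]+K[:2,2]
def back(p,z):
    d=(np.array(p)-K[:2,2])/K[0,0]; th=np.hypot(*d); v=R.T@np.array([*(d/th*np.sin(th)),np.cos(th)]); o=-R.T@t
    return (o+v*(z-o[2])/v[2])[:2]
print("pred felt",proj([557.5,315,5]), "felt blob bbox centre back",back((326,215),5))
# canister: bottom far edge & lid far edge
s=env.read_state(); p=s["tcp_pos"]; a=np.radians(s["tcp_rot"][2]); ux=np.array([np.cos(a),np.sin(a)])
for nm,z in(("bottom",p[2]-35.9),("top",p[2]+39.1)):
    e=p[:2]+23*ux; print(nm,"far edge pred",proj([*e,z]))
E
```

```text
(array([325.59358096, 214.16119726]), np.int32(2773), array([295, 186,  62,  54]))
pred felt [325.40314836 217.79052619] felt blob bbox centre back [558.7497984  317.35257358]
bottom far edge pred [324.97147801 238.64699686]
top far edge pred [325.1994251  301.61767116]
```

>>> {"fn": "step_arm", "kwargs": {
  "increments": [
    [0,0,0,1,0.5,15,1],
    [0,0,0,1,0,28,1],
    [0,0,0,0,0,28,1],
    [0,0,0,0,0,25,1],
    [0,0,0,0,0,15,1],
    [0,0,0,0,0,9,1],
    [0,0,0,0,0,4,1],
    [0,0,0,0,0,0,1],
    [0,0,0,0,0,0,1],
    [0,0,0,0,0,0,1]
  ]
}}

```text
clock: 15.07
tcp_pos: [559.3, 317.0, 53.2]
tcp_rot: [179.9, -0.1, 73.6]
force: [0.5, 0.6, -0.9]
finger_gap: 46.0
```

>>> {"fn": "step_arm", "kwargs": {
  "increments": [
    [0,0,0,-0.5,-0.5,4,1],
    [0,0,0,0,0,4,1],
    [0,0,0,0,0,2.5,1],
    [0,0,0,0,0,1,1],
    [0,0,0,0,0,0,1],
    [0,0,0,0,0,0,1],
    [0,0,0,0,0,0,1]
  ]
}}

```text
clock: 15.65
tcp_pos: [557.7, 316.3, 40.1]
tcp_rot: [180.0, -0.0, 73.6]
force: [0.1, 0.1, -0.9]
finger_gap: 45.0
```

>>> {"fn": "step_arm", "kwargs": {
  "increments": [
    [0,0,0,0,0,0.7,1],
    [0,0,0,0,0,0,1],
    [0,0,0,0,0,0,1]
  ]
}}

```text
clock: 15.9
tcp_pos: [557.8, 316.3, 39.9]
tcp_rot: [180.0, -0.0, 73.6]
force: [-1.3, -0.5, 3.0]
finger_gap: 45.8
```

>>> {"fn": "step_arm", "kwargs": {
  "increments": [
    [0,0,0,0,0,0,0],
    [0,0,0,0,0,0,-0.1],
    [0,0,0,0,0,0,-0.2],
    [0,0,0,0,0,0,-0.4],
    [0,0,0,0,0,0,-0.5],
    [0,0,0,0,0,0,-0.5],
    [0,0,0,0,0,-10,-0.5],
    [0,0,0,0,0,-25,-0.5],
    [0,0,0,0,0,-35,-0.5],
    [0,0,0,0,0,-35,-0.5],
    [0,0,0,0,0,-25,-0.5],
    [0,0,0,0,0,-10,-1]
  ]
}}

```text
clock: 16.9
tcp_pos: [559.7, 317.1, 185.2]
tcp_rot: [179.6, -0.3, 73.6]
force: [1.1, 0.2, 0.7]
finger_gap: 72.9
```

>>> {"fn": "step_arm", "kwargs": {
  "increments": [
    [0,0,0.107,0,0,0,-1],
    [0,0,0.107,0,0,0,-1],
    [0,0,0.107,0,0,0,-1],
    [0,0,0.107,0,0,0,-1],
    [0,0,0.107,0,0,0,-1],
    [0,0,0.107,0,0,0,-1],
    [0,0,0.107,0,0,0,-1],
    [0,0,0.107,0,0,0,-1],
    [0,0,0.107,0,0,0,-1],
    [0,0,0.107,0,0,0,-1],
    [0,0,0.107,0,0,0,-1],
    [0,0,0.107,0,0,0,-1]
  ]
}}

```text
clock: 17.9
tcp_pos: [557.1, 316.0, 178.6]
tcp_rot: [180.0, 0.1, -0.3]
force: [-0.1, 0.2, -0.4]
finger_gap: 93.1
```

```bash
python3 - <<'E'
from h import *
from workcell import *
s=env.read_state(); print(s["clock"],s["tcp_pos"].round(1),s["tcp_rot"].round(1))
im=get_image("scene"); a=im[200:330,130:500]
cv2.imwrite("pics/s5.png",cv2.resize(a,(800,281),interpolation=cv2.INTER_CUBIC))
E
```

```text
17.9 [557.1 316.  178.6] [ 1.8e+02  1.0e-01 -3.0e-01]
```

View pics/s5.png

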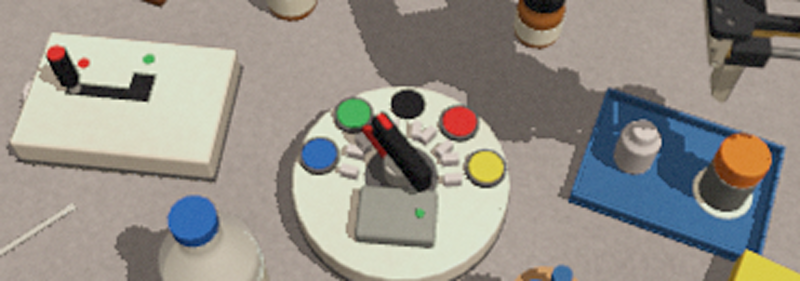

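>>> {"fn": "step_arm", "kwargs": {
  "increments": [
    [0,0,0,-1.2,37,0,-1],
    [0,0,0,-1.2,37,0,-1],
    [0,0,0,-1.2,37,0,-1],
    [0,0,0,-1.2,37,0,-1],
    [0,0,0,-1.2,37,0,-1],
    [0,0,0,-1.2,37,0,-1],
    [0,0,0,-1.2,37,0,-1],
    [0,0,0,-1.2,37,0,-1],
    [0,0,0,-1.2,37,0,-1],
    [0,0,0,-1.2,37,0,-1],
    [0,0,0,-1.2,37,0,-1],
    [0,0,0,-1.2,37,0,-1]
  ]
}}

```text
clock: 18.95
tcp_pos: [542.8, -129.4, 179.1]
tcp_rot: [-180.0, 0.0, 0.2]
force: [0.7, -0.5, -0.5]
finger_gap: 93.2
```

>>> {"fn": "step_arm", "kwargs": {
  "increments": [
    [0,0,0,-1.2,37,0,-1],
    [0,0,0,-1.2,37,0,-1],
    [0,0,0,-1.2,37,0,-1],
    [0,0,0,-1.2,37,0,-1],
    [0,0,0,-1.2,37,0,-1],
    [0,0,0,0,0,15,-1],
    [0,0,0,0,0,0,-1],
    [0,0,0,0,0,0,-1]
  ]
}}

```text
clock: 19.62
tcp_pos: [536.6, -312.0, 162.9]
tcp_rot: [-179.8, 0.2, 0.1]
force: [0.5, 0.6, 0.2]
finger_gap: 93.4
```

```bash
python3 - <<'E'
from h import *
from workcell import *
s=env.read_state(); print(s["clock"],s["tcp_pos"].round(1),s["tcp_rot"].round(1))
cv2.imwrite("pics/w6.png",get_image("wrist"))
E
```

```text
19.6167 [ 536.6 -312.   162.9] [-1.798e+02  2.000e-01  1.000e-01]
```

View pics/w6.png

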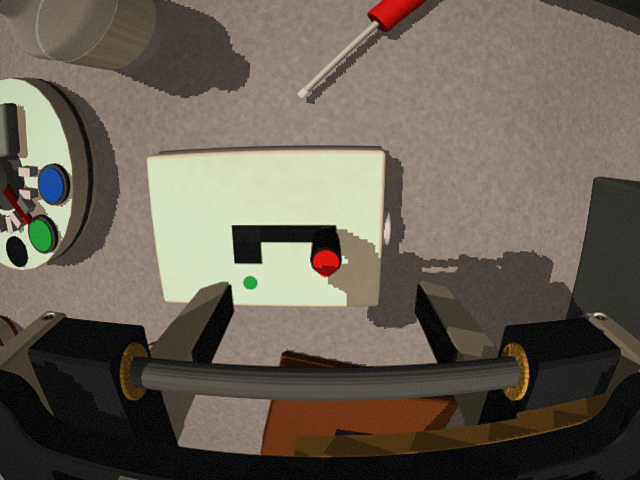

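>>> {"fn": "step_arm", "kwargs": {
  "increments": [
    [0,0,0,0,0,30,-1],
    [0,0,0,0,0,30,-1],
    [0,0,0,0,0,18,-1],
    [0,0,0,0,0,10,-1],
    [0,0,0,0,0,0,1],
    [0,0,0,0,0,0,1],
    [0,0,0,0,0,0,1],
    [0,0,0,0,0,0,1],
    [0,0,0,0,0,0,1],
    [0,0,0,0,0,0,1],
    [0,0,0,0,0,0,1],
    [0,0,0,0,0,0,1]
  ]
}}

```text
clock: 20.67
tcp_pos: [537.8, -312.9, 76.8]
tcp_rot: [180.0, -0.0, 0.0]
force: [-0.0, -0.2, 0.5]
finger_gap: 44.1
```

>>> {"fn": "step_arm", "kwargs": {
  "increments": [
    [0,0,0,0,0,0,1],
    [0,0,0,0,0,0,1],
    [0,0,0,0,0,0,1],
    [0,0,0,0,0,0,1],
    [0,0,0,0,0,0,1],
    [0,0,0,0,0,0,1],
    [0,0,0,0,0,0,1],
    [0,0,0,0,0,0,1],
    [0,0,0,0,0,0,1]
  ]
}}

```text
clock: 21.42
tcp_pos: [537.7, -312.9, 76.5]
tcp_rot: [180.0, 0.0, 0.0]
force: [-0.1, -0.5, -0.4]
finger_gap: 19.6
```

>>> {"fn": "step_arm", "kwargs": {
  "increments": [
    [0,0,0,0,-5,0,1],
    [0,0,0,0,-8,0,1],
    [0,0,0,0,-8,0,1],
    [0,0,0,0,-8,0,1],
    [0,0,0,0,-8,0,1],
    [0,0,0,0,-8,0,1],
    [0,0,0,0,-8,0,1],
    [0,0,0,0,-6,0,1],
    [0,0,0,0,-3,0,1],
    [0,0,0,0,-1,0,1],
    [0,0,0,0,0,0,1],
    [0,0,0,0,0,0,1]
  ]
}}

```text
clock: 22.42
tcp_pos: [537.8, -251.2, 76.6]
tcp_rot: [179.8, -0.0, 0.1]
force: [-0.2, -8.4, -3.1]
finger_gap: 19.7
```

>>> {"fn": "step_arm", "kwargs": {
  "increments": [
    [0,0,0,0,-0.7,0,1],
    [0,0,0,-3,0,0,1],
    [0,0,0,-4,0,0,1],
    [0,0,0,-4,0,0,1],
    [0,0,0,-4,0,0,1],
    [0,0,0,-2,0,0,1],
    [0,0,0,0,0,0,1],
    [0,0,0,0,0,0,1]
  ]
}}

```text
clock: 23.08
tcp_pos: [520.8, -250.8, 76.6]
tcp_rot: [179.8, -0.0, 0.0]
force: [-0.1, -7.8, -4.2]
finger_gap: 19.7
```

Moved 17 mm sideways without resistance. I'll ease back in −y until it rests on the notch.

>>> {"fn": "step_arm", "kwargs": {
  "increments": [
    [0,0,0,0,2,0,1],
    [0,0,0,0,2,0,1],
    [0,0,0,0,2,0,1],
    [0,0,0,0,0.5,0,1],
    [0,0,0,0,0,0,1],
    [0,0,0,0,0,0,1]
  ]
}}

```text
clock: 23.58
tcp_pos: [520.8, -255.9, 76.6]
tcp_rot: [179.9, -0.0, 0.1]
force: [-0.4, -4.9, -1.3]
finger_gap: 19.4
```

>>> {"fn": "step_arm", "kwargs": {
  "increments": [
    [0,0,0,0,0.5,0,0.5],
    [0,0,0,0,0,0,0.3],
    [0,0,0,0,0,0,0],
    [0,0,0,0,0,0,-0.3],
    [0,0,0,0,0,0,-0.3],
    [0,0,0,0,0,0,-0.3],
    [0,0,0,0,0,-15,-0.3],
    [0,0,0,0,0,-35,-0.3],
    [0,0,0,0,0,-35,-0.3],
    [0,0,0,0,0,-30,-0.3],
    [0,0,0,0,0,0,-0.3],
    [0,0,0,0,0,0,-0.3]
  ]
}}

```text
clock: 24.58
tcp_pos: [521.8, -256.7, 193.7]
tcp_rot: [179.8, -0.2, 0.1]
force: [0.3, -0.0, -0.4]
finger_gap: 60.3
```

```bash
python3 - <<'E'
from h import *
from workcell import *
s=env.read_state(); print(s["clock"],s["tcp_pos"].round(1),s["finger_gap"],s["force"].round(1))
im=get_image("scene"); c=calibration("scene")
print("handle",at_z(c,blob(im,C["red"],(155,205,200,240))[0],105))
a=im[130:370,130:530]; w=get_image("wrist")
cv2.imwrite("pics/s7.png",cv2.resize(a,(800,480),interpolation=cv2.INTER_CUBIC))
E
```

```text
24.5833 [ 521.8 -256.7  193.7] 60.32399909868043 [ 0.3 -0.  -0.4]
handle [ 519.75188803 -256.50019276]
```

View pics/s7.png

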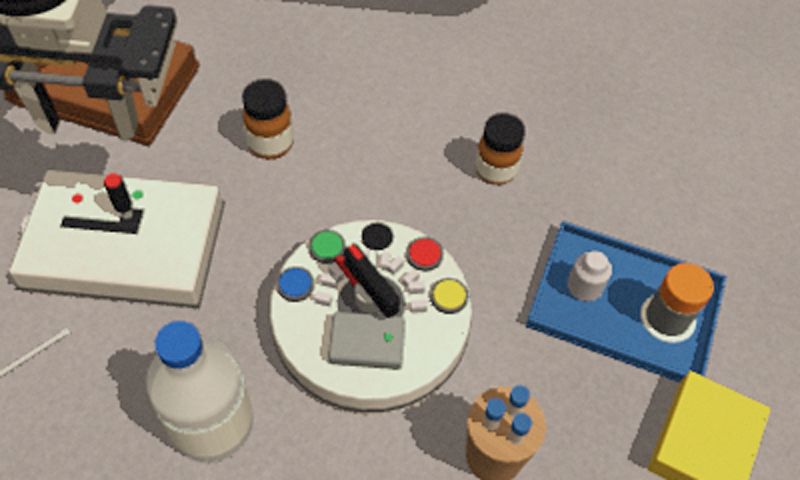

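```bash
python3 - <<'E'
from h import *
from workcell import *
def tri(pt,ps):
    A=[];b=[]
    for n,p in(("top",pt),("scene",ps)):
        o,d=ray(calibration(n),p); d/=np.linalg.norm(d); M=np.eye(3)-np.outer(d,d); A.append(M); b.append(M@o)
    return np.linalg.lstsq(np.vstack(A),np.hstack(b),rcond=None)[0].round(1)
T0,S0=cv2.imread("pics/top0.png"),cv2.imread("pics/scene0.png"); T,S=get_image("top"),get_image("scene")
for nm,t,s in(("before",T0,S0),("after",T,S)):
    rt,rs=(285,195,315,242),(290,246,330,275)
    a,b=blob(t,C["red"],rt),blob(s,C["red"],rs); print(nm,a,b,tri(a[0],b[0]))
a,b=blob(T,C["orange"],(140,195,190,255)),blob(S,C["orange"],(440,255,500,300)); print("lid",a[2],tri(a[0],b[0]),at_z(calibration("top"),a[0],80))
E
```

```text
before (array([297.4375, 232.5625]), np.int32(48), array([296, 227,   4,  13])) (array([316.63157895, 253.36842105]), np.int32(38), array([314, 249,   6,  10])) [548.2   7.7  73.3]
after (array([311.        , 227.58974359]), np.int32(39), array([307, 223,   8,  11])) (array([302.39285714, 264.25      ]), np.int32(56), array([297, 258,  12,  15])) [562.7 -20.2  49.5]
lid [143 214  21  21] [557.7 316.3  68.9] [556.39424003 313.53770064]
```

```bash
python3 -c "
from workcell import env
print(env.finish_job())"
```

```text
the job is handed in; nothing more can be done
None
```

The job is done and handed in at about 25 s on the clock, with the gripper open and clear of everything.

- **Filter selector:** I pulled the knob up about 15 mm, turned it +40° and let it down at the green filter. The last picture shows the red pointer facing green, at 221.2° against the 221.4° expected. Before I let go, the grip was back at its starting height with about 6 N of spring pull.
- **Canister:** It stands upright on the felt spot. The last check put its lid within about 3 mm of the felt centre measured at the start.
- **Shutter handle:** I moved it only after the filter was set, along its slot and then sideways. After release it stays in the holding notch at about 57 mm along and 17 mm to the side.

**Unclear check:** I tried to confirm the knob's height from its red marking seen by two cameras. It gave no usable number, because different parts of the marking showed before and after the turn. That it is fully down rests on the grip height, the force and the picture.

In the last picture, the bystanders it shows appear untouched.

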